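# Top up the paint carrier and lay its retaining bar

### The job

Find the empty cells of the plywood paint carrier and stand one of the spare paint bottles from the table in each, upright on the cell floor and set down rather than dropped, leaving the bottles already in the carrier where they are. Then lay the blue retaining bar across the carrier, grip block up, so that it lies flat with both its ends in the notches of the two end uprights, about evenly over both ends. Do not disturb the other things on the table.

Things in the scene. Friction and masses are not known exactly. Their poses are not given: they have to be found in the camera images.
- carrier: plywood bottle carrier, fixed: 2 (x) by 3 (y) cells at 60 mm pitch, 56 mm openings, walls 4 thick and 60 mm high, floor 6 mm thick; outside 124 (x) by 204 (y) mm. At each y end an upright 78 mm wide (x), 10 mm thick, inner faces at y +-92 mm, its top notched 54 mm wide: notch floor at 140 mm height, cheeks to 162 mm. Origin: centre of the underside; z up
- cell_1 (a point): centre of the floor of the carrier cell at -x -y (carrier axes); may be empty or hold a bottle. An empty cell shows a flat cork disc on its floor
- cell_2 (a point): centre of the floor of the carrier cell at -x middle (carrier axes); may be empty or hold a bottle. An empty cell shows a flat cork disc on its floor
- cell_3 (a point): centre of the floor of the carrier cell at -x +y (carrier axes); may be empty or hold a bottle. An empty cell shows a flat cork disc on its floor
- cell_4 (a point): centre of the floor of the carrier cell at +x -y (carrier axes); may be empty or hold a bottle. An empty cell shows a flat cork disc on its floor
- cell_5 (a point): centre of the floor of the carrier cell at +x middle (carrier axes); may be empty or hold a bottle. An empty cell shows a flat cork disc on its floor
- cell_6 (a point): centre of the floor of the carrier cell at +x +y (carrier axes); may be empty or hold a bottle. An empty cell shows a flat cork disc on its floor
- bar_seat (a point): on the carrier, midway between the two notches at the height of the notch floors (140 mm above the table); where the origin of the seated bar belongs; axes as the carrier
- bottle_1: paint bottle, 46 mm diameter, 130 mm high, white with a coloured band; its coloured cap is 28 mm in diameter and spans heights 98 to 130 mm. Origin: centre of the underside, z up. Stands in one of the cells already (which one varies).
- bottle_2: paint bottle, 46 mm diameter, 130 mm high, white with a coloured band; its coloured cap is 28 mm in diameter and spans heights 98 to 130 mm. Origin: centre of the underside, z up. Stands in one of the cells already (which one varies).
- bottle_3: paint bottle, 46 mm diameter, 130 mm high, white with a coloured band; its coloured cap is 28 mm in diameter and spans heights 98 to 130 mm. Origin: centre of the underside, z up. Stands in one of the cells already (which one varies).
- bottle_4: paint bottle, 46 mm diameter, 130 mm high, white with a coloured band; its coloured cap is 28 mm in diameter and spans heights 98 to 130 mm. Origin: centre of the underside, z up. Stands in one of the cells already (which one varies).
- spare_1: paint bottle, 46 mm diameter, 130 mm high, white with a coloured band; its coloured cap is 28 mm in diameter and spans heights 98 to 130 mm. Origin: centre of the underside, z up. A spare: stands on the table at the start.
- spare_2: paint bottle, 46 mm diameter, 130 mm high, white with a coloured band; its coloured cap is 28 mm in diameter and spans heights 98 to 130 mm. Origin: centre of the underside, z up. A spare: stands on the table at the start.
- bar: retaining bar: flat blue bar 46 (x) by 224 (y) by 12 (z) mm, with a wooden grip block on top in its middle, 28 (x) by 64 (y) mm, from 12 to 42 mm height. Origin: centre of the underside; z up. Lies on the table at the start.
- glue_pot: squat jar with black lid, 68 mm diameter, 75 mm high, too wide for the cells; a bystander. Origin: centre of the underside
- jug: white square plastic jug, 85 x 85 x 184 mm high; a bystander. Origin: centre of the underside
- brush_pot: blue pot 76 mm wide, 90 mm high, brushes standing in it up to 180 mm; a bystander. Origin: centre of the underside
- tub: clear open plastic tub 100 x 150 x 60 mm; a bystander. Origin: centre of the underside
- brush: flat brush 180 mm long, lying along its x axis; a bystander
- sanding_block: cork block 55 x 95 x 30 mm; a bystander. Origin: centre of the underside
Things that resemble listed ones, but are neither listed nor needed, are in the scene too. Leave any black or purple look-alike of the bottle_3 alone.

How it is judged:
On the way, in this order (a step that is already met when the one before it is completed fails the run):
1. all six cells hold an upright bottle standing on the cell floor ((horizontal distance between spare_1 and cell_1 below 0.01 m or horizontal distance between spare_1 and cell_2 below 0.01 m or horizontal distance between spare_1 and cell_3 below 0.01 m or horizontal distance between spare_1 and cell_4 below 0.01 m or horizontal distance between spare_1 and cell_5 below 0.01 m or horizontal distance between spare_1 and cell_6 below 0.01 m) and (horizontal distance between spare_2 and cell_1 below 0.01 m or horizontal distance between spare_2 and cell_2 below 0.01 m or horizontal distance between spare_2 and cell_3 below 0.01 m or horizontal distance between spare_2 and cell_4 below 0.01 m or horizontal distance between spare_2 and cell_5 below 0.01 m or horizontal distance between spare_2 and cell_6 below 0.01 m) and z of spare_1 in the frame of carrier between 0 and 0.012 m and z of spare_2 in the frame of carrier between 0 and 0.012 m and distance of each of bottle_1, bottle_2, bottle_3, bottle_4 from where it was at the start of the episode below 0.015 m and angle between each of bottle_1, bottle_2, bottle_3, bottle_4, spare_1, spare_2's own z axis and vertical below 0.08 rad), for 0.2 s.
2. then the retaining bar lies flat in both notches (x of bar in the frame of bar_seat between -0.007 and 0.007 m and y of bar in the frame of bar_seat between -0.015 and 0.015 m and z of bar in the frame of bar_seat between -0.004 and 0.004 m and angle between the y axis of bar and the y axis of carrier, either way round below 0.09 rad and angle between bar's own z axis and vertical below 0.04 rad and linear speed of bar below 0.03 m/s), for 0.2 s.
At the end, for the whole second after the job is handed in: Each spare stands upright in a cell (10 mm of centre, 6 mm of floor, tilt < 0.08 rad), the other four still in theirs; the bar lies block up in both notches: within 7 mm across, 15 mm along, 4 mm in height of bar_seat, 0.09 rad of the long axis (either way round), tilt < 0.04 rad; all at rest (all of step 1 and all of step 2 and linear speed of each of bottle_1, bottle_2, bottle_3, bottle_4, spare_1, spare_2 below 0.03 m/s); the robot touches nothing.
It fails at once if a bottle that already stood in the carrier is pulled out or moved to another cell (distance of any of bottle_1, bottle_2, bottle_3, bottle_4 from where it was at the start of the episode above 0.03 m).
It fails at once if a bystander on the table is knocked over or pushed more than 40 mm (distance of any of glue_pot, jug, brush_pot, tub, brush, sanding_block from where it was at the start of the episode above 0.04 m or angle between any of glue_pot, jug, brush_pot's own z axis and vertical above 0.6 rad).
It fails at once if a spare bottle is dropped into the carrier instead of being set down (over 0.7 m/s inside a cell) ((horizontal distance between spare_1 and carrier below 0.13 m and z of spare_1 in the frame of carrier below 0.05 m and linear speed of spare_1 above 0.7 m/s) or (horizontal distance between spare_2 and carrier below 0.13 m and z of spare_2 in the frame of carrier below 0.05 m and linear speed of spare_2 above 0.7 m/s)).
It fails at once if the bar is dropped onto the carrier (over 0.7 m/s close above the notches) (horizontal distance between bar and carrier below 0.03 m and z of bar in the frame of bar_seat below 0.02 m and linear speed of bar above 0.7 m/s).
It also fails if it takes over 67 s, if anything falls off the work surface, if the arm or the gripper's body presses on something with over 40 N, if the wrist force passes 120 N, or if a joint passes its speed limit or range.

### The arm

A 6-joint arm with a two-finger parallel gripper is mounted at the origin on the work surface. World frame = base frame: x ahead of the robot, y to its left, z up, the work surface at z = 0. Lengths are in m, angles in rad, forces in N, time in s.
With the tool pointing down it reaches from about 0.4 to 0.825 m from the base axis. Payload 7 kg.
Tool frame: the origin (TCP) lies at the very end of the fingers, on their centre line; the grasp point (between the pads) lies 19 mm behind it; z points along the fingers, y is the line along which they close (so a half turn about z gives the same grasp; the last joint's range is limited). The gripper opens to 88 mm and grips with 3 to 60 N. Pads are 19 mm wide; open, the fingers measure 130 mm over their backs; the gripper's body (78 mm by 193 mm) begins 47 mm behind the grasp point.
Start: joints at [1.629, 0.359, 0.012, 0, -1.224, -0.288], TCP at [0.154, 0.657, 0.227] pointing down, gripper open.
Joint ranges: [-3.07, 3.07], [-1.43, 2.12], [-1.02, 1.25], [-3.03, 1.67], [-3.05, -0], [-3.03, 3.03]. Speed limits (rad/s): [2.39, 2.39, 3.01, 3.14, 3.14, 3.14].

### API

Orientations are given as a unit quaternion [w, x, y, z].
In Python, from plant import r gives the robot as it stands.
- The arm moves only by the tool servo_tool, never from a script. Its arguments are lists of equal length, an entry for each row: "jaw": the opening, from -1 (shut) to 1 (fully open); "linear": the shift along the tool's x, y, z normalised to -1 to 1, where 1 is 200 mm, a list of three; "rotation": the turn, a rotation vector about the tool's x, y, z normalised to -1 to 1, where 1 is 180 degrees, a list of three. A call has 1 to 5 rows; each row shifts and turns the commanded pose from where the row before left it, along the tool's axes as they then stand; what a row does not reach is not made up. A row lasts 1/12 s, in which the tool goes at most 41.7 mm and 7.16 degrees, less where a joint would pass 70% of its speed; a pose out of reach is approached as far as the arm can. A call with a number of a shift or a turn outside -1 to 1 is refused whole. A call with a gripper value outside its range is refused whole. The fingers move at their own pace and stop on an object; "newtons" is the grip in N (left out, the last holds). Time passes only in rows, so rows that do not move let the fingers close. It gives the time, the measured TCP pose, the force, the opening and the grip force at its end, in the units of the state.
- r.get_state(): the state, without advancing time (a new reading comes with each control period).
- r.grab_frame(name): name is "scene" or "top"; returns a dict with "image" (420x560x3 uint8, red, green, blue), "fx", "fy", "cx", "cy" (pixels), "k1" (the pictures are not rectified: a ray, as slopes to the right and down, at radius r is drawn at 1 + k1 r^2 times it, then the intrinsics apply), "R" (3x3) and "t" (3): a world point X has camera coordinates R X + t. Camera axes: x right, y down, z forward; pixel columns grow to the right and rows downward; lengths in m; the calibration is good to about 2 mm. A picture is of the moment at which its call begins. There is no depth.
- r.job_done(): hands the job in; it is judged then, once.
Trained networks look in the newest picture that a camera, given by its name, has taken for a name from the list of things; names that differ only in an ending like _2 or _b are one class to them, and where a whole thing is asked for, a point or a joint stands for the part that bears it (a point fixed in the world has none). Each returns a list of dicts, best first, with "conf" (0 to 1); they miss things now and then, are a little off and sometimes report something else, mostly with a low value. They report only what shows in the picture. A call takes as long as a camera call. They do not tell look-alikes from the thing itself.
- r.boxes_of(camera, target): "location" ([x, y, z] in m, in world coordinates, good to about 4 mm: the middle of the surface that is visible of it).
- r.outline_of(camera, target): "region" (420x560 bool, what is visible of it).
The state is a dict: "time_s": time; "q": joint angles; "joint_vel": joint speeds; "effort": joint torques, N m; "tcp_pos": TCP position; "orientation": TCP orientation; "wrist_force": force on the tool from outside, world axes, zero at the start; "wrist_torque": the same for the moment, N m; "gripper_width": finger opening in m; "finger_force": force on a finger pad.
Only numpy, scipy, OpenCV 4.12 (cv2) and the standard library are available. Lean on these libraries where they do the work, as an engineer would, in place of code of your own. Each camera call takes 0.05 s, during which the arm holds its last target. There are 200 camera calls.

## Working session

There is one attempt and no reset: what is moved stays moved. The work goes in short steps, Python scripts to look and compute and a tool call to move; the robot and the scene stay as the last step left them, time stands still between calls to the robot, and variables do not carry over. Pictures are saved under pics/ and viewed, at most 10 in all, crops included, and the job is handed in when it is done.

Besides the shell and the picture viewer there is one more tool, called after ">>>" as name(argument=value, ...), one argument or row to a line, values as JSON. servo_tool: Moves the arm, as the interface text tells. Its arguments: {"type":"object","properties":{"jaw":{"type":"array"},"linear":{"type":"array"},"rotation":{"type":"array"},"newtons":{"type":"number"}},"required":["jaw","linear","rotation"]}

```bash
ls; mkdir -p pics
cat > h.py <<'E'
import numpy as np, cv2
from plant import r
def ray(f,u,v):
    K=np.array([[f["fx"],0,f["cx"]],[0,f["fy"],f["cy"]],[0,0,1.]])
    p=cv2.undistortPoints(np.array([[[u,v]]],float),K,np.array([f["k1"],0,0,0,0.]))[0,0]
    R=np.array(f["R"]);t=np.array(f["t"])
    return -R.T@t, R.T@np.array([p[0],p[1],1])
def at_z(f,u,v,z):
    c,d=ray(f,u,v); return c+d*(z-c[2])/d[2]
def proj(f,X):
    K=np.array([[f["fx"],0,f["cx"]],[0,f["fy"],f["cy"]],[0,0,1.]])
    rv=cv2.Rodrigues(np.array(f["R"]))[0]
    return cv2.projectPoints(np.array(X,float).reshape(-1,1,3),rv,np.array(f["t"],float),K,np.array([f["k1"],0,0,0,0.]))[0][:,0]
def tri(f1,p1,f2,p2):
    a,d=ray(f1,*p1);b,e=ray(f2,*p2)
    s=np.linalg.lstsq(np.c_[d,-e],b-a,rcond=None)[0]
    return (a+d*s[0]+b+e*s[1])/2, np.linalg.norm(a+d*s[0]-b-e*s[1])
E
python3 - <<'E'
from h import *
np.set_printoptions(precision=3,suppress=True)
for n in("scene","top"):
    f=r.grab_frame(n); cv2.imwrite(f"pics/{n}0.png",cv2.resize(f["image"][:,:,::-1],(800,600)))
    print(n,f["fx"],f["k1"],-np.array(f["R"]).T@f["t"]); print(np.array(f["R"]))
    for k in("bottle_1","bar","carrier","cell_1","bar_seat"):
        print(k,[(np.round(d["location"],3).tolist(),round(d["conf"],2)) for d in r.boxes_of(n,k)])
print(r.get_state())
E
```

```text
pics
scene 417.96506938744534 -0.054504420591702005 [1.53  0.105 0.9  ]
[[-0.048  0.999  0.016]
 [ 0.64   0.043 -0.767]
 [-0.767 -0.027 -0.641]]
bottle_1 [([0.61, -0.03, 0.092], 0.88), ([0.549, -0.058, 0.112], 0.71), ([0.662, 0.119, 0.07], 0.66), ([0.569, -0.107, 0.092], 0.62), ([0.597, 0.026, 0.09], 0.54), ([0.44, -0.05, 0.083], 0.5)]
bar [([0.424, 0.293, 0.012], 0.56)]
carrier [([0.615, -0.033, 0.049], 0.69), ([0.741, -0.272, 0.076], 0.33)]
cell_1 [([0.613, -0.034, 0.046], 0.94), ([0.567, -0.106, 0.089], 0.43)]
bar_seat [([0.613, -0.032, 0.04], 0.7), ([0.582, 0.449, 0.018], 0.57)]
top 529.0153261506811 -0.05461871670034984 [0.308 0.082 1.369]
[[-0.036 -0.999 -0.005]
 [-0.974  0.036 -0.225]
 [ 0.225 -0.003 -0.974]]
bottle_1 [([0.532, -0.047, 0.097], 0.94), ([0.641, 0.119, 0.086], 0.93), ([0.421, -0.052, 0.082], 0.92), ([0.574, 0.023, 0.09], 0.77), ([0.588, -0.03, 0.092], 0.68), ([0.415, -0.267, 0.075], 0.67), ([0.545, -0.101, 0.095], 0.66)]
bar [([0.415, 0.286, 0.014], 0.91)]
carrier [([0.57, -0.062, 0.057], 0.65), ([0.411, 0.289, 0.013], 0.27)]
cell_1 [([0.567, -0.06, 0.063], 0.56)]
bar_seat [([0.567, -0.063, 0.057], 0.79)]
{'time_s': 0.6, 'q': array([ 1.629,  0.359,  0.012,  0.   , -1.224, -0.288]), 'joint_vel': array([ 0.   ,  0.002,  0.   ,  0.   ,  0.001, -0.001]), 'effort': array([  0.002, -58.199,  29.318,   7.   ,   0.012,  -0.   ]), 'tcp_pos': array([0.154, 0.657, 0.227]), 'orientation': array([-0.   ,  0.993, -0.115,  0.   ]), 'wrist_force': array([-0.733,  0.559,  0.452]), 'wrist_torque': array([-0.01 , -0.004, -0.052]), 'finger_force': 0.0, 'gripper_width': 0.08772668760983099}
```

View pics/scene0.png

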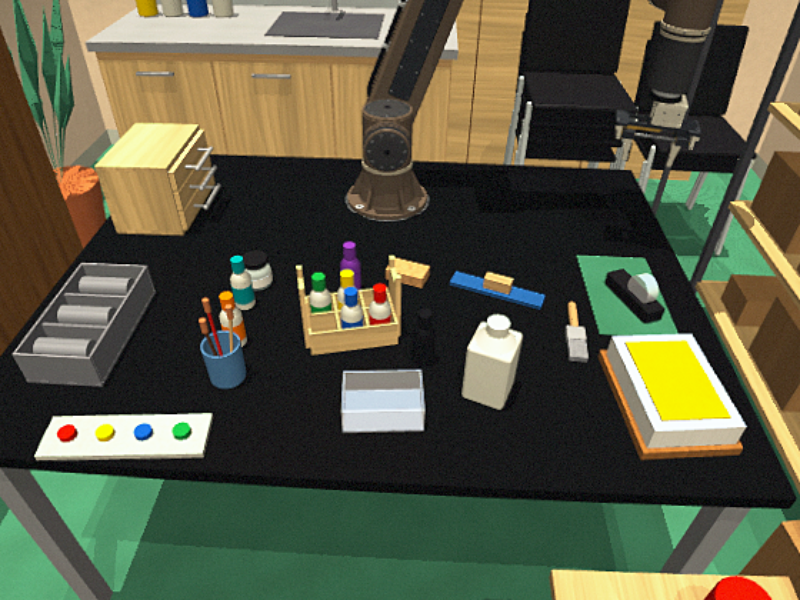

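View pics/top0.png

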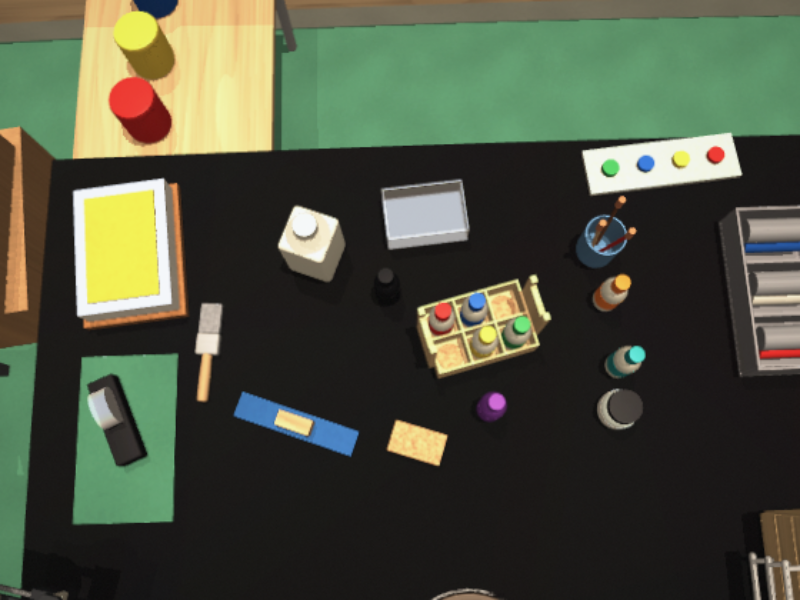

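The scene view shows the carrier at about (350,310), with teal and orange spares at (240,280) and (232,320). The orange one stands beside the brush pot, and the bar is at (497,290). In the top view the empty cells are at (502,302) and (450,352). The black and purple bottles are look-alikes.

Run:
```python
from h import *
np.set_printoptions(precision=4,suppress=True)
for n,(x0,y0,x1,y1,s) in {"top":(285,185,395,267,7),"scene":(195,165,295,250,7)}.items():
    f=r.grab_frame(n); im=f["image"][:,:,::-1]
    np.savez(f"{n}.npz",**f)
    c=cv2.resize(im[y0:y1,x0:x1],None,fx=s,fy=s,interpolation=cv2.INTER_CUBIC)
    for k in range(0,c.shape[1],10*s): cv2.putText(c,str(x0+k//s),(k,9),0,.35,(255,255,255)); cv2.line(c,(k,10),(k,16),(255,255,255))
    for k in range(10*s,c.shape[0],10*s): cv2.putText(c,str(y0+k//s),(0,k+4),0,.35,(255,255,255)); cv2.line(c,(24,k),(30,k),(255,255,255))
    cv2.imwrite(f"pics/{n}c.png",c)
```

```text
(no output)
```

View pics/topc.png

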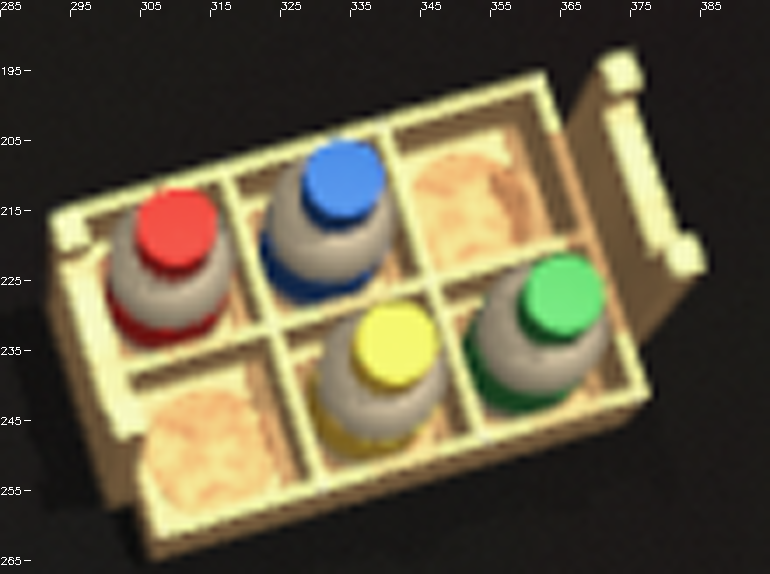

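View pics/scenec.png

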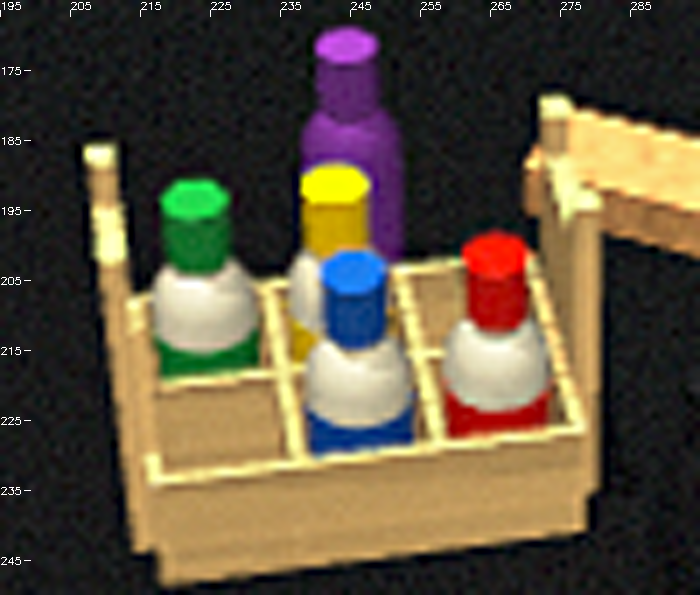

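Top crop: carrier rim with junctions at crop (278,327) and (430,285), and empty cells at lower left and upper right. Scene crop: the same rim, with the uprights' cheeks at (99,155), (555,103) and (587,200). Next I fit the carrier pose from these points and triangulate the spares and bar.

```bash
cat > fit.py <<'E'
from h import *
from scipy.optimize import least_squares
np.set_printoptions(precision=4,suppress=True)
T=dict(np.load("top.npz"));S=dict(np.load("scene.npz"))
for f in(T,S):
    for k in("fx","fy","cx","cy","k1"): f[k]=float(f[k])
def o(l,x0,y0): return (np.array(l,float)+.5)/7-.5+[x0,y0]
Z=.06
tm=[(0,30,0),(0,-30,0),(-60,30,0),(-60,-30,0),(60,30,0),(60,-30,0),(-62,-92,0),(62,-92,0),(-62,92,0),(33,-97,1),(-33,-97,1),(33,97,1)]
tp=o([(277,326),(430,284),(318,487),(485,438),(229,184),(387,129),(651,397),(546,73),(152,541),(621,72),(686,256),(70,229)],285,185)
sm=[(60,-30,0),(60,30,0),(62,-92,0),(62,92,0),(0,-30,0),(-60,-30,0),(-60,30,0),(33,-97,1),(-33,-97,1),(33,97,1),(-33,97,1)]
sp=o([(300,461),(441,444),(150,482),(587,431),(283,372),(268,289),(400,269),(110,233),(99,155),(586,200),(555,103)],195,165)
# the near scene cheek tops (ind 7, 9) checked by residual
def W(p,m):
    c,s=np.cos(p[2]),np.sin(p[2]); m=np.array(m,float)
    x,y=m[:,0]/1e3,m[:,1]/1e3
    return np.c_[p[0]+c*x-s*y,p[1]+s*x+c*y,np.where(m[:,2]>0,p[4],p[3])]
res=lambda p:np.r_[(proj(T,W(p,tm))-tp).ravel(),(proj(S,W(p,sm))-sp).ravel()]
q=least_squares(res,[.57,-.05,.25,.06,.162],loss="soft_l1")
print("carrier",q.x); e=res(q.x).reshape(-1,2); print(e.round(1).tolist())
P=q.x
for nm,m in(("c1",(-30,-60)),("c2",(-30,0)),("c3",(-30,60)),("c4",(30,-60)),("c5",(30,0)),("c6",(30,60))): print(nm,W(P,[(*m,0)])[0])
def cap(f,hue,box):
    h=cv2.cvtColor(f["image"],cv2.COLOR_RGB2HSV); m=np.zeros(h.shape[:2],np.uint8)
    x0,y0,x1,y1=box
    mm=(abs(h[...,0].astype(int)-hue)<9)&(h[...,1]>110)
    sub=np.zeros_like(m);sub[y0:y1,x0:x1]=mm[y0:y1,x0:x1]
    v=h[...,2][sub>0]; th=cv2.threshold(v.reshape(-1,1),0,255,cv2.THRESH_OTSU)[0]
    top=((sub>0)&(h[...,2]>th)).astype(np.uint8)
    n,l,st,ce=cv2.connectedComponentsWithStats(top); i=1+np.argmax(st[1:,4])
    return ce[i],st[i]
for nm,hue,bt,bs in(("teal",88,(420,235,460,270),(155,175,185,220)),("orange",13,(410,185,450,222),(152,200,176,242))):
    a,sa=cap(T,hue,bt);b,sb=cap(S,hue,bs); X,g=tri(T,a,S,b)
    print(nm,a,sa,b,sb,X,g,"atz130",at_z(T,*a,.13),at_z(S,*b,.13))
def blob(f,lo,hi,box):
    h=cv2.cvtColor(f["image"],cv2.COLOR_RGB2HSV);m=cv2.inRange(h,lo,hi)
    k=np.zeros_like(m);x0,y0,x1,y1=box;k[y0:y1,x0:x1]=m[y0:y1,x0:x1];return k
bl=[]
for f,bx in((T,(150,265,260,330)),(S,(305,180,390,222))):
    k=blob(f,(100,120,60),(125,255,255),bx); c=max(cv2.findContours(k,0,2)[0],key=cv2.contourArea)
    pts=[at_z(f,*p[0],.012)[:2] for p in c]; rc=cv2.minAreaRect(np.array(pts,np.float32)); print("bar",rc,cv2.boxPoints(rc))
    k=blob(f,(8,60,120),(28,255,255),bx);c=max(cv2.findContours(k,0,2)[0],key=cv2.contourArea)
    pts=[at_z(f,*p[0],.042)[:2] for p in c]; print("block@42",cv2.minAreaRect(np.array(pts,np.float32)))
E
python3 fit.py
```

```text
carrier [ 0.5673 -0.0407  0.245   0.0584  0.1626]
[[-0.8, 0.3], [-0.0, -0.2], [0.3, -0.1], [-0.7, 0.3], [-0.9, -1.7], [-0.9, -0.2], [-0.7, 0.1], [-0.8, 0.6], [0.5, -0.2], [0.1, 0.2], [-0.4, 0.2], [-0.1, 0.1], [-0.6, 0.2], [-0.6, 0.1], [-0.2, 0.2], [-0.8, -0.0], [-0.4, -0.3], [-0.4, -0.7], [-0.5, 0.1], [-0.2, 2.0], [-0.1, -0.7], [-0.5, -0.7], [-0.3, -0.0]]
c1 [ 0.5527 -0.1062  0.0584]
c2 [ 0.5382 -0.048   0.0584]
c3 [0.5236 0.0102 0.0584]
c4 [ 0.611  -0.0917  0.0584]
c5 [ 0.5964 -0.0334  0.0584]
c6 [0.5819 0.0248 0.0584]
teal [445.58 247.52] [441 242  11  12 100] [165.0556 181.0556] [161 179   9   5  36] [ 0.4966 -0.2953  0.1281] 0.0010519824393932678 atz130 [ 0.4965 -0.2952  0.13  ] [ 0.4994 -0.2937  0.13  ]
orange [435.7326 197.    ] [431 192  11  11  86] [157.8592 210.4789] [154 204   9  14  71] [ 0.6241 -0.2861  0.1162] 0.003679016884891422 atz130 [ 0.621  -0.2839  0.13  ] [ 0.6405 -0.2772  0.13  ]
bar ((0.41209104657173157, 0.2905133366584778), (0.2252604365348816, 0.04823170602321625), 69.52823638916016) [[0.3501 0.1934]
 [0.3953 0.1766]
 [0.4741 0.3876]
 [0.4289 0.4045]]
block@42 ((0.4118579626083374, 0.2899390459060669), (0.06323349475860596, 0.02802051603794098), 70.03682708740234)
bar ((0.41833049058914185, 0.2904995083808899), (0.2264668196439743, 0.06257111579179764), 69.22269439697266) [[0.3489 0.1957]
 [0.4074 0.1735]
 [0.4877 0.3853]
 [0.4292 0.4075]]
block@42 ((0.4299694299697876, 0.2878015339374542), (0.06735840439796448, 0.061636511236429214), 69.36434173583984)
```

```bash
cat > plan.py <<'E'
from h import *
import sys
from scipy.spatial.transform import Rotation as Ro
# world target x y z and tool-x yaw (deg), pointing down -> remaining shift in tool units, rotvec in tool units
def plan(x,y,z,psi,st=None):
    st=st or r.get_state(); w=st["orientation"]; A=Ro.from_quat([w[1],w[2],w[3],w[0]])
    p=np.radians(psi); B=Ro.from_matrix(np.c_[[np.cos(p),np.sin(p),0],[np.sin(p),-np.cos(p),0],[0,0,-1]])
    d=np.array([x,y,z])-st["tcp_pos"]; rv=(A.inv()*B).as_rotvec()
    print("t",round(st["time_s"],2),"tcp",st["tcp_pos"].round(4),"w",round(st["gripper_width"],4),"F",st["wrist_force"].round(1),
      "\n shift in present axes",(A.inv().apply(d)/.2).round(3),"in final axes",(B.inv().apply(d)/.2).round(3),"rot",(rv/np.pi).round(4),
      "rows",round(np.linalg.norm(d)/.0417,1),round(np.degrees(np.linalg.norm(rv))/7.16,1))
if __name__=="__main__": plan(*map(float,sys.argv[1:5]))
E
cat >> fit.py <<'E'
print("----")
h=cv2.cvtColor(S["image"],cv2.COLOR_RGB2HSV); print(h[202:214,152:168,0]); print(h[202:214,152:168,2])
for nm,u,v,z in(("pot rim",420,168,.09),("tip1",435.5,141,.18),("tip2",420,158,.18),("tip3",443,162,.18)): print(nm,at_z(T,u,v,z))
print({n:[(np.round(d["location"],3).tolist(),round(d["conf"],2)) for d in r.boxes_of(n,"brush_pot")] for n in("top","scene")})
E
python3 fit.py | sed -n '/----/,$p'; python3 plan.py .45 .25 .3 -76
```

```text
----
[[ 66 105 109 111 103 109 105 104 101  12  90  89  89  86  83  79]
 [108 100  99 104   8  13   9  15  12 158  93  89  88  88  88  89]
 [102 112   3  15  17  19  18  26  18  16 163  91  89  89  88  88]
 [128 111  16  24  23  22  21  21  21  22  15  93  88  88  88  88]
 [103  14  24  22  21  21  21  21  21  22  22  93  92  88  89  89]
 [120  17  24  21  21  21  22  21  22  21  18  91  90  88  88  89]
 [117  18  22  22  22  21  22  21  22  18  12  17  91  88  88  88]
 [106   9  14  22  21  20  23  19  17  12  12  10  90  89  88  90]
 [112 129  12  12  11  12  12  12  13  13  12  11  91  90  89  88]
 [ 80 106  12  14  13  13  13  13  13  13  12  14  33  89  88  88]
 [126 116  13  13  13  13  13  14  12  13  13  12  13  50  83  87]
 [ 95  99  15  13  13  12  13  14  14  12  13  12  12  23  18  42]]
[[ 32  35  26  31  25  31  18  22  14  15  58 108 136 121 179 146]
 [ 33  21  23  28  42  71  67 105  69  19  56 111 106  98 104 100]
 [ 22  42  42 100 198 255 250 255 255 131  44 108 109 110 108 110]
 [ 23  25 193 255 255 255 255 255 255 255 203 108 112 113 109 110]
 [ 25 115 255 255 255 
[... 243 characters left out ...]
7]
 [ 38  26 204 193 186 192 183 183 181 170 165 138 109 109 108 112]
 [ 30  25 208 213 201 197 194 192 184 175 161 144  76 112 113 105]
 [ 17  23  91 206 201 198 202 204 204 181 160 144 140 154 129 113]
 [ 20  24  78 209 201 195 247 255 255 248 164 141  86 167 173 162]]
pot rim [ 0.7085 -0.2632  0.09  ]
tip1 [ 0.7465 -0.2827  0.18  ]
tip2 [ 0.705  -0.2413  0.18  ]
tip3 [ 0.6932 -0.2951  0.18  ]
{'top': [([0.718, -0.277, 0.06], 0.65), ([0.615, -0.271, 0.086], 0.6)], 'scene': [([0.74, -0.27, 0.075], 0.88)]}
t 0.8 tcp [0.1538 0.6573 0.2266] w 0.0877 F [ 0.4 -0.2  0.5] 
 shift in present axes [ 1.906  1.645 -0.367] in final axes [ 2.334 -0.945 -0.367] rot [-0.      0.      0.3491] rows 12.2 8.8
```

>>> servo_tool(
  jaw=[1,1,1,1,1],
  linear=[
    [0,0,-0.041],
    [0,0,-0.041],
    [0,0,-0.041],
    [0,0,-0.041],
    [0,0,-0.041],
  ],
  rotation=[
    [0,0,0.0388],
    [0,0,0.0388],
    [0,0,0.0388],
    [0,0,0.0388],
    [0,0,0.0388],
  ],
  newtons=30,
)

```text
time_s: 1.22
tcp_pos: [0.1538, 0.6572, 0.268]
orientation: [-0.0, 0.912, -0.41, -0.0]
wrist_force: [0.6, 0.3, 0.6]
gripper_width: 0.0872
finger_force: 0.0
```

>>> servo_tool(
  jaw=[1,1,1,1],
  linear=[
    [0,0,-0.041],
    [0,0,-0.041],
    [0,0,-0.041],
    [0,0,-0.041],
  ],
  rotation=[
    [0,0,0.0388],
    [0,0,0.0388],
    [0,0,0.0388],
    [0,0,0.0388],
  ],
)

```text
time_s: 1.55
tcp_pos: [0.1538, 0.6572, 0.3008]
orientation: [-0.0, 0.786, -0.618, 0.0]
wrist_force: [-0.1, -0.2, 0.4]
gripper_width: 0.0873
finger_force: 0.0
```

>>> servo_tool(
  jaw=[1,1,1,1,1],
  linear=[
    [0.156,-0.063,0],
    [0.156,-0.063,0],
    [0.156,-0.063,0],
    [0.156,-0.063,0],
    [0.156,-0.063,0],
  ],
  rotation=[
    [0,0,0],
    [0,0,0],
    [0,0,0],
    [0,0,0],
    [0,0,0],
  ],
)

```text
time_s: 1.97
tcp_pos: [0.2532, 0.5197, 0.3005]
orientation: [-0.0, 0.788, -0.616, -0.0]
wrist_force: [1.9, 0.1, -0.5]
gripper_width: 0.0879
finger_force: 0.0
```

>>> servo_tool(
  jaw=[1,1,1,1,1],
  linear=[
    [0.156,-0.063,0],
    [0.156,-0.063,0],
    [0.156,-0.063,0],
    [0.156,-0.063,0],
    [0.156,-0.063,0],
  ],
  rotation=[
    [0,0,0],
    [0,0,0],
    [0,0,0],
    [0,0,0],
    [0,0,0],
  ],
)

```text
time_s: 2.38
tcp_pos: [0.3521, 0.3834, 0.3007]
orientation: [-0.0, 0.788, -0.616, -0.0]
wrist_force: [0.6, 0.5, 0.6]
gripper_width: 0.0875
finger_force: 0.0
```

>>> servo_tool(
  jaw=[1,1,1,1,1],
  linear=[
    [0.156,-0.063,0],
    [0.156,-0.063,0],
    [0.156,-0.063,0],
    [0.156,-0.063,0],
    [0.156,-0.063,0],
  ],
  rotation=[
    [0,0,0],
    [0,0,0],
    [0,0,0],
    [0,0,0],
    [0,0,0],
  ],
)

```text
time_s: 2.8
tcp_pos: [0.4509, 0.2473, 0.3008]
orientation: [-0.0, 0.788, -0.616, 0.0]
wrist_force: [0.3, 0.2, -0.1]
gripper_width: 0.0878
finger_force: 0.0
```

```bash
python3 plan.py .497 -.295 .3 -76
python3 - <<'E'
from fit import at_z,S,T
print(at_z(S,157.4,206.4,.13))
E
```

```text
t 2.8 tcp [0.4509 0.2473 0.3008] w 0.0878 F [ 0.3  0.2 -0.1] 
 shift in present axes [2.687e+00 4.320e-01 2.000e-03] in final axes [2.687 0.432 0.004] rot [-0.0002  0.0002 -0.    ] rows 13.1 0.0
carrier [ 0.5673 -0.0407  0.245   0.0584  0.1626]
[[-0.8, 0.3], [-0.0, -0.2], [0.3, -0.1], [-0.7, 0.3], [-0.9, -1.7], [-0.9, -0.2], [-0.7, 0.1], [-0.8, 0.6], [0.5, -0.2], [0.1, 0.2], [-0.4, 0.2], [-0.1, 0.1], [-0.6, 0.2], [-0.6, 0.1], [-0.2, 0.2], [-0.8, -0.0], [-0.4, -0.3], [-0.4, -0.7], [-0.5, 0.1], [-0.2, 2.0], [-0.1, -0.7], [-0.5, -0.7], [-0.3, -0.0]]
c1 [ 0.5527 -0.1062  0.0584]
c2 [ 0.5382 -0.048   0.0584]
c3 [0.5236 0.0102 0.0584]
c4 [ 0.611  -0.0917  0.0584]
c5 [ 0.5964 -0.0334  0.0584]
c6 [0.5819 0.0248 0.0584]
teal [445.58 247.52] [441 242  11  12 100] [165.0556 181.0556] [161 179   9   5  36] [ 0.4966 -0.2953  0.1281] 0.0010519824393932678 atz130 [ 0.4965 -0.2952  0.13  ] [ 0.4994 -0.2937  0.13  ]
orange [435.7326 197.    ] [431 192  11  11  86] [157.8592 210.4789] [154 204   9  14  71] [ 0.6241 -0.2861  0.1162] 0.003679016884891422 atz130 [ 0.621  -0.2839  0.13  ] [ 0.6405 -0.2772
[... 1779 characters left out ...]
55 255 255  52 112 110 113 113]
 [ 21 157 255 255 254 254 254 255 255 255 139  71 115 111 113 110]
 [ 31  56 252 255 255 255 255 255 236 156 159 135 113 112 112 107]
 [ 38  26 204 193 186 192 183 183 181 170 165 138 109 109 108 112]
 [ 30  25 208 213 201 197 194 192 184 175 161 144  76 112 113 105]
 [ 17  23  91 206 201 198 202 204 204 181 160 144 140 154 129 113]
 [ 20  24  78 209 201 195 247 255 255 248 164 141  86 167 173 162]]
pot rim [ 0.7085 -0.2632  0.09  ]
tip1 [ 0.7465 -0.2827  0.18  ]
tip2 [ 0.705  -0.2413  0.18  ]
tip3 [ 0.6932 -0.2951  0.18  ]
{'top': [([0.718, -0.277, 0.06], 0.65), ([0.615, -0.271, 0.086], 0.6)], 'scene': [([0.74, -0.27, 0.075], 0.88)]}
[ 0.6227 -0.2835  0.13  ]
```

>>> servo_tool(
  jaw=[1,1,1,1,1],
  linear=[
    [0.179,0.0288,0],
    [0.179,0.0288,0],
    [0.179,0.0288,0],
    [0.179,0.0288,0],
    [0.179,0.0288,0],
  ],
  rotation=[
    [0,0,0],
    [0,0,0],
    [0,0,0],
    [0,0,0],
    [0,0,0],
  ],
)

```text
time_s: 3.32
tcp_pos: [0.4652, 0.0669, 0.3007]
orientation: [-0.0, 0.788, -0.615, 0.0]
wrist_force: [0.1, 0.6, 0.6]
gripper_width: 0.0874
finger_force: 0.0
```

>>> servo_tool(
  jaw=[1,1,1,1,1],
  linear=[
    [0.179,0.0288,0],
    [0.179,0.0288,0],
    [0.179,0.0288,0],
    [0.179,0.0288,0],
    [0.179,0.0288,0],
  ],
  rotation=[
    [0,0,0],
    [0,0,0],
    [0,0,0],
    [0,0,0],
    [0,0,0],
  ],
)

```text
time_s: 3.73
tcp_pos: [0.4806, -0.1139, 0.3008]
orientation: [-0.0, 0.788, -0.616, 0.0]
wrist_force: [1.0, 0.6, -0.1]
gripper_width: 0.0877
finger_force: 0.0
```

>>> servo_tool(
  jaw=[1,1,1,1,1],
  linear=[
    [0.179,0.0288,0],
    [0.179,0.0288,0],
    [0.179,0.0288,0],
    [0.179,0.0288,0],
    [0.179,0.0288,0],
  ],
  rotation=[
    [0,0,0],
    [0,0,0],
    [0,0,0],
    [0,0,0],
    [0,0,0],
  ],
)

```text
time_s: 4.15
tcp_pos: [0.4961, -0.2947, 0.3006]
orientation: [-0.0, 0.788, -0.616, 0.0]
wrist_force: [1.1, 0.6, 0.4]
gripper_width: 0.0879
finger_force: 0.0
```

>>> servo_tool(
  jaw=[1,1,1,1,1],
  linear=[
    [0,0,0],
    [0,0,0.1],
    [0,0,0.15],
    [0,0,0.15],
    [0,0,0.15],
  ],
  rotation=[
    [0,0,0],
    [0,0,0],
    [0,0,0],
    [0,0,0],
    [0,0,0],
  ],
)

```text
time_s: 4.57
tcp_pos: [0.4963, -0.2929, 0.1895]
orientation: [-0.0, 0.788, -0.616, 0.0]
wrist_force: [1.0, 0.5, -0.4]
gripper_width: 0.0879
finger_force: 0.0
```

```bash
python3 plan.py .497 -.295 .1 -76
```

```text
t 4.57 tcp [ 0.4963 -0.2929  0.1895] w 0.0879 F [ 1.   0.5 -0.4] 
 shift in present axes [ 0.011 -0.001  0.447] in final axes [ 0.011 -0.001  0.447] rot [-0.0004 -0.0001 -0.0002] rows 2.1 0.0
```

>>> servo_tool(
  jaw=[1,1,1,1,1],
  linear=[
    [0.01,0,0.12],
    [0,0,0.12],
    [0,0,0.12],
    [0,0,0.08],
    [0,0,0],
  ],
  rotation=[
    [0,0,0],
    [0,0,0],
    [0,0,0],
    [0,0,0],
    [0,0,0],
  ],
)

```text
time_s: 4.98
tcp_pos: [0.4945, -0.294, 0.0988]
orientation: [0.001, 0.788, -0.616, -0.003]
wrist_force: [-0.9, 0.3, 0.2]
gripper_width: 0.0878
finger_force: 0.0
```

>>> servo_tool(
  jaw=[-1,-1,-1,-1,-1],
  linear=[
    [0,0,0],
    [0,0,0],
    [0,0,0],
    [0,0,0],
    [0,0,0],
  ],
  rotation=[
    [0,0,0],
    [0,0,0],
    [0,0,0],
    [0,0,0],
    [0,0,0],
  ],
  newtons=30,
)

```text
time_s: 5.4
tcp_pos: [0.4971, -0.2953, 0.1035]
orientation: [-0.0, 0.788, -0.616, 0.001]
wrist_force: [-0.2, 0.3, -0.7]
gripper_width: 0.0596
finger_force: 0.0
```

>>> servo_tool(
  jaw=[-1,-1,-1,-1,-1],
  linear=[
    [0,0,0],
    [0,0,0],
    [0,0,0],
    [0,0,0],
    [0,0,0],
  ],
  rotation=[
    [0,0,0],
    [0,0,0],
    [0,0,0],
    [0,0,0],
    [0,0,0],
  ],
)

```text
time_s: 5.82
tcp_pos: [0.4967, -0.2952, 0.1024]
orientation: [-0.0, 0.788, -0.616, 0.0]
wrist_force: [-0.1, -1.2, -1.4]
gripper_width: 0.0272
finger_force: 29.9
```

>>> servo_tool(
  jaw=[-1,-1,-1,-1,-1],
  linear=[
    [0,0,-0.1],
    [0,0,-0.2],
    [0,0,-0.2],
    [0,0,-0.2],
    [0,0,-0.2],
  ],
  rotation=[
    [0,0,0],
    [0,0,0],
    [0,0,0],
    [0,0,0],
    [0,0,0],
  ],
)

```text
time_s: 6.23
tcp_pos: [0.4959, -0.2949, 0.2839]
orientation: [0.0, 0.788, -0.616, -0.0]
wrist_force: [1.7, -0.8, -3.2]
gripper_width: 0.0277
finger_force: 29.9
```

>>> servo_tool(
  jaw=[-1,-1,-1,-1,-1],
  linear=[
    [-0.145,-0.05,-0.1],
    [-0.145,-0.05,0],
    [-0.145,-0.05,0],
    [-0.145,-0.05,0],
    [-0.145,-0.05,0],
  ],
  rotation=[
    [0,0,0],
    [0,0,0],
    [0,0,0],
    [0,0,0],
    [0,0,0],
  ],
)

```text
time_s: 6.65
tcp_pos: [0.5095, -0.141, 0.3022]
orientation: [-0.0, 0.788, -0.616, -0.0]
wrist_force: [1.1, -0.6, -1.9]
gripper_width: 0.0272
finger_force: 30.0
```

>>> servo_tool(
  jaw=[-1,-1,-1,-1,-1],
  linear=[
    [-0.145,-0.05,0],
    [-0.145,-0.05,0],
    [-0.145,-0.05,0],
    [-0.145,-0.05,0],
    [-0.145,-0.05,0],
  ],
  rotation=[
    [0,0,0],
    [0,0,0],
    [0,0,0],
    [0,0,0],
    [0,0,0],
  ],
)

```text
time_s: 7.07
tcp_pos: [0.523, 0.0119, 0.3021]
orientation: [0.0, 0.788, -0.616, -0.0]
wrist_force: [1.6, 0.2, -0.9]
gripper_width: 0.0274
finger_force: 30.0
```

>>> servo_tool(
  jaw=[-1,-1,-1,-1],
  linear=[
    [0,0,0],
    [0,0,0],
    [0,0,0.15],
    [0,0,0.15],
  ],
  rotation=[
    [0,0,0],
    [0,0,0],
    [0,0,0],
    [0,0,0],
  ],
)

```text
time_s: 7.4
tcp_pos: [0.5244, 0.0102, 0.243]
orientation: [-0.002, 0.788, -0.616, 0.001]
wrist_force: [0.7, -0.0, -2.7]
gripper_width: 0.0271
finger_force: 30.0
```

```bash
python3 plan.py .5236 .0102 .1084 -76
python3 - <<'E'
from h import *
for n,(x0,y0,x1,y1,s) in {"top":(285,165,395,267,5),"scene":(195,125,295,250,4)}.items():
    f=r.grab_frame(n); im=f["image"][:,:,::-1]
    c=cv2.resize(im[y0:y1,x0:x1],None,fx=s,fy=s,interpolation=cv2.INTER_CUBIC)
    if n=="top": a=c
    else: b=c
H=max(a.shape[0],b.shape[0]); o=np.zeros((H,a.shape[1]+b.shape[1],3),np.uint8);o[:a.shape[0],:a.shape[1]]=a;o[:b.shape[0],a.shape[1]:]=b
print(o.shape);o=cv2.resize(o,(790,int(H*790/o.shape[1]))); cv2.imwrite("pics/p1.png",o)
E
```

```text
t 7.4 tcp [0.5244 0.0102 0.243 ] w 0.0271 F [ 0.7 -0.  -2.7] 
 shift in present axes [-0.001  0.006  0.673] in final axes [-0.001  0.004  0.673] rot [-0.0012  0.0001 -0.0001] rows 3.2 0.0
(510, 950, 3)
```

View pics/p1.png

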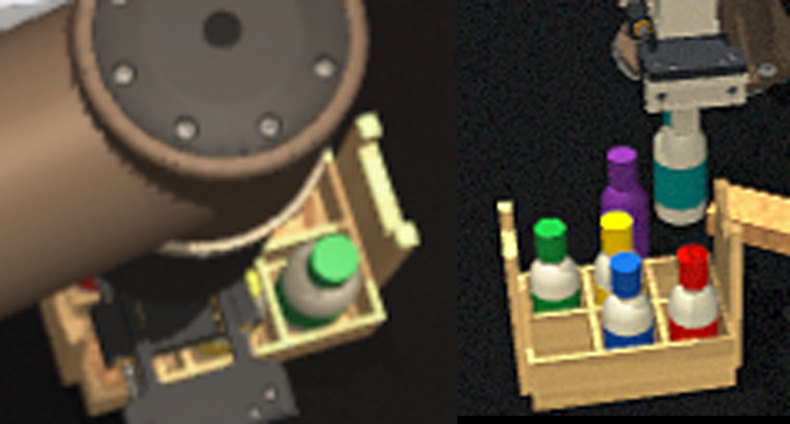

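The teal bottle hangs straight in the gripper at about (682,190) in the scene half, just above the empty cell beside the red bottle.

>>> servo_tool(
  jaw=[-1,-1,-1,-1,-1],
  linear=[
    [0,0,0.1],
    [0,0,0.1],
    [0,0,0.1],
    [0,0,0.1],
    [0,0,0.1],
  ],
  rotation=[
    [0,0,0],
    [0,0,0],
    [0,0,0],
    [0,0,0],
    [0,0,0],
  ],
)

```text
time_s: 7.92
tcp_pos: [0.5245, 0.0097, 0.1433]
orientation: [-0.001, 0.788, -0.616, 0.001]
wrist_force: [-0.1, -0.5, -1.4]
gripper_width: 0.0274
finger_force: 30.0
```

>>> servo_tool(
  jaw=[-1,-1,-1,-1,-1],
  linear=[
    [0,0,0.06],
    [0,0,0.05],
    [0,0,0.03],
    [0,0,0.01],
    [0,0,0],
  ],
  rotation=[
    [0,0,0],
    [0,0,0],
    [0,0,0],
    [0,0,0],
    [0,0,0],
  ],
)

```text
time_s: 8.33
tcp_pos: [0.5239, 0.0102, 0.1128]
orientation: [-0.0, 0.788, -0.616, 0.0]
wrist_force: [0.3, -1.2, -2.1]
gripper_width: 0.0273
finger_force: 30.0
```

>>> servo_tool(
  jaw=[-1,-1],
  linear=[
    [0,0,0],
    [0,0,0],
  ],
  rotation=[
    [0,0,0],
    [0,0,0],
  ],
)

```text
time_s: 8.5
tcp_pos: [0.5242, 0.0105, 0.1133]
orientation: [-0.001, 0.788, -0.616, 0.0]
wrist_force: [0.4, -1.1, -1.8]
gripper_width: 0.0275
finger_force: 30.0
```

```bash
python3 plan.py .5236 .0102 .1084 -76
```

```text
t 8.5 tcp [0.5242 0.0105 0.1133] w 0.0275 F [ 0.4 -1.1 -1.8] 
 shift in present axes [0.001 0.003 0.025] in final axes [0.001 0.003 0.025] rot [-0.0005  0.     -0.0001] rows 0.1 0.0
```

>>> servo_tool(
  jaw=[-1,-1,-1,-1,-1],
  linear=[
    [0,0,0.01],
    [0,0,0.01],
    [0,0,0.005],
    [0,0,0],
    [0,0,0],
  ],
  rotation=[
    [0,0,0],
    [0,0,0],
    [0,0,0],
    [0,0,0],
    [0,0,0],
  ],
)

```text
time_s: 8.92
tcp_pos: [0.5241, 0.0104, 0.1081]
orientation: [-0.0, 0.788, -0.616, 0.0]
wrist_force: [-0.8, -0.0, 5.2]
gripper_width: 0.0275
finger_force: 30.0
```

>>> servo_tool(
  jaw=[-0.05,-0.05,-0.05,-0.05,-0.05],
  linear=[
    [0,0,0],
    [0,0,0],
    [0,0,0],
    [0,0,0],
    [0,0,0],
  ],
  rotation=[
    [0,0,0],
    [0,0,0],
    [0,0,0],
    [0,0,0],
    [0,0,0],
  ],
)

```text
time_s: 9.33
tcp_pos: [0.5234, 0.0104, 0.1072]
orientation: [0.0, 0.788, -0.616, -0.0]
wrist_force: [-0.2, 0.1, 0.2]
gripper_width: 0.0413
finger_force: 0.0
```

>>> servo_tool(
  jaw=[-0.05,-0.05,-0.05,-0.05,-0.05],
  linear=[
    [0,0,-0.05],
    [0,0,-0.1],
    [0,0,-0.2],
    [0,0,-0.2],
    [0,0,-0.2],
  ],
  rotation=[
    [0,0,0],
    [0,0,0],
    [0,0,0],
    [0,0,0],
    [0,0,0],
  ],
)

```text
time_s: 9.75
tcp_pos: [0.523, 0.0101, 0.2598]
orientation: [0.0, 0.788, -0.616, 0.0]
wrist_force: [1.0, 0.2, -0.9]
gripper_width: 0.0417
finger_force: 0.0
```

>>> servo_tool(
  jaw=[1,1,1,1,1],
  linear=[
    [0,0,-0.19],
    [0.172,-0.0132,0],
    [0.172,-0.0132,0],
    [0.172,-0.0132,0],
    [0.172,-0.0132,0],
  ],
  rotation=[
    [0,0,0],
    [0,0,0],
    [0,0,0],
    [0,0,0],
    [0,0,0],
  ],
)

```text
time_s: 10.17
tcp_pos: [0.5672, -0.1218, 0.2968]
orientation: [-0.001, 0.788, -0.615, 0.001]
wrist_force: [1.1, 0.9, 0.1]
gripper_width: 0.0697
finger_force: 0.0
```

>>> servo_tool(
  jaw=[1,1,1,1,1],
  linear=[
    [0.172,-0.0132,0],
    [0.172,-0.0132,0],
    [0.172,-0.0132,0],
    [0.172,-0.0132,0],
    [0.172,-0.0132,0],
  ],
  rotation=[
    [0,0,0],
    [0,0,0],
    [0,0,0],
    [0,0,0],
    [0,0,0],
  ],
)

```text
time_s: 10.58
tcp_pos: [0.6215, -0.2861, 0.2961]
orientation: [-0.0, 0.788, -0.616, 0.0]
wrist_force: [1.1, 0.8, 0.1]
gripper_width: 0.0877
finger_force: 0.0
```

>>> servo_tool(
  jaw=[1,1,1,1,1],
  linear=[
    [0,0,0],
    [0,0,0],
    [0,0,0],
    [0,0,0],
    [0,0,0],
  ],
  rotation=[
    [0,0,-0.0377],
    [0,0,-0.0377],
    [0,0,-0.0377],
    [0,0,-0.0377],
    [0,0,-0.0377],
  ],
)

```text
time_s: 11.0
tcp_pos: [0.6212, -0.2845, 0.296]
orientation: [0.0, 0.934, -0.357, -0.0]
wrist_force: [0.2, 0.1, 0.5]
gripper_width: 0.0875
finger_force: 0.0
```

>>> servo_tool(
  jaw=[1,1,1,1,1],
  linear=[
    [0,0,0],
    [0,0,0],
    [0,0,0],
    [0,0,0],
    [0,0,0],
  ],
  rotation=[
    [0,0,-0.0377],
    [0,0,-0.0377],
    [0,0,-0.0377],
    [0,0,-0.0377],
    [0,0,0],
  ],
)

```text
time_s: 11.42
tcp_pos: [0.6212, -0.2843, 0.2961]
orientation: [0.0, 0.992, -0.127, 0.0]
wrist_force: [-0.1, 0.5, 0.5]
gripper_width: 0.0881
finger_force: 0.0
```

```bash
python3 plan.py .622 -.284 .101 -15;  python3 - <<'E'
from h import *
f=r.grab_frame("scene"); cv2.imwrite("pics/s2.png",cv2.resize(f["image"][90:300,110:390,::-1],(784,588)))
E
```

```text
t 11.42 tcp [ 0.6212 -0.2843  0.2961] w 0.0881 F [-0.1  0.5  0.5] 
 shift in present axes [ 0.003 -0.002  0.975] in final axes [ 0.003 -0.002  0.975] rot [ 0.     -0.0001  0.002 ] rows 4.7 0.1
```

View pics/s2.png

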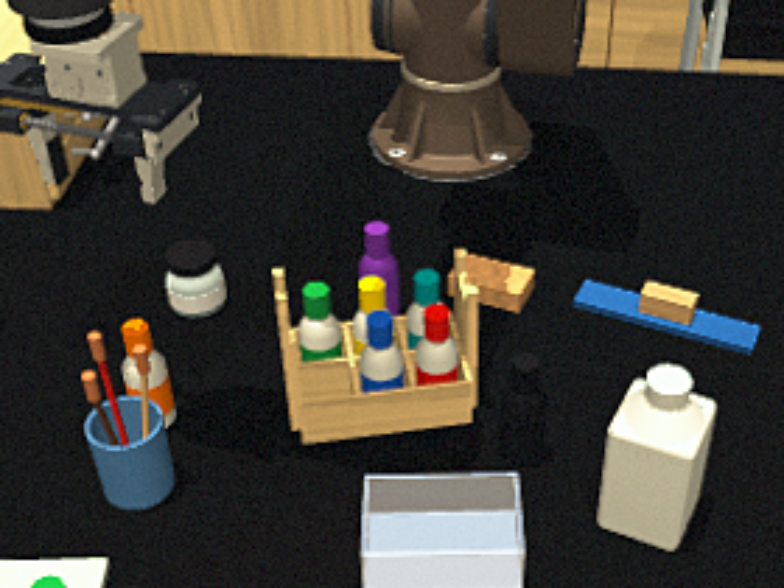

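The teal bottle stands level with its neighbours in the cell at (425,310). The orange spare is at (140,370), with brush tips in front of it at (97,340), (92,380) and (143,352).

```bash
python3 - <<'E' | tail -9
from fit import *
for a in((435.5,141),(420,158),(443,162)):
  for b in((144.6,211),(142.5,225),(161,216)): print(a,b,*tri(T,a,S,b))
E
```

```text
(435.5, 141) (144.6, 211) [ 0.7355 -0.2727  0.2088] 0.0021688999484246853
(435.5, 141) (142.5, 225) [ 0.7488 -0.2827  0.1721] 0.004527137842038113
(435.5, 141) (161, 216) [ 0.7346 -0.2538  0.1984] 0.044740161600434376
(420, 158) (144.6, 211) [ 0.71   -0.2622  0.1828] 0.04249168972904119
(420, 158) (142.5, 225) [ 0.7227 -0.2722  0.1442] 0.04150370812073
(420, 158) (161, 216) [ 0.7083 -0.2435  0.1699] 0.0011208739591579689
(443, 162) (144.6, 211) [ 0.6946 -0.2941  0.1735] 0.006035274081658014
(443, 162) (142.5, 225) [ 0.7071 -0.3053  0.1337] 0.008647331361522759
(443, 162) (161, 216) [ 0.6935 -0.2741  0.1627] 0.05083312368292038
```

>>> servo_tool(
  jaw=[1,1,1,1,1],
  linear=[
    [0.003,-0.002,0.1],
    [0,0,0.18],
    [0,0,0.18],
    [0,0,0.18],
    [0,0,0.15],
  ],
  rotation=[
    [0,0,0],
    [0,0,0],
    [0,0,0],
    [0,0,0],
    [0,0,0],
  ],
)

```text
time_s: 11.98
tcp_pos: [0.6212, -0.2838, 0.1352]
orientation: [-0.0, 0.991, -0.132, -0.001]
wrist_force: [0.6, -0.2, 0.2]
gripper_width: 0.0876
finger_force: 0.0
```

>>> servo_tool(
  jaw=[1,1,1,0.5,0],
  linear=[
    [0,0,0.12],
    [0,0,0.065],
    [0,0,0],
    [0,0,0],
    [0,0,0],
  ],
  rotation=[
    [0,0,0],
    [0,0,0],
    [0,0,0],
    [0,0,0],
    [0,0,0],
  ],
)

```text
time_s: 12.4
tcp_pos: [0.623, -0.2844, 0.1018]
orientation: [0.0, 0.991, -0.131, 0.001]
wrist_force: [0.6, 0.0, 1.2]
gripper_width: 0.0792
finger_force: 0.0
```

>>> servo_tool(
  jaw=[-1,-1,-1,-1,-1],
  linear=[
    [0,0,0],
    [0,0,0],
    [0,0,0],
    [0,0,0],
    [0,0,0],
  ],
  rotation=[
    [0,0,0],
    [0,0,0],
    [0,0,0],
    [0,0,0],
    [0,0,0],
  ],
  newtons=30,
)

```text
time_s: 12.82
tcp_pos: [0.6222, -0.2841, 0.1008]
orientation: [0.0, 0.991, -0.13, 0.0]
wrist_force: [-0.6, -0.5, 0.3]
gripper_width: 0.0467
finger_force: 0.0
```

>>> servo_tool(
  jaw=[-1,-1,-1,-1,-1],
  linear=[
    [0,0,0],
    [0,0,0],
    [0,0,0],
    [0,0,0],
    [0,0,0],
  ],
  rotation=[
    [0,0,0],
    [0,0,0],
    [0,0,0],
    [0,0,0],
    [0,0,0],
  ],
)

```text
time_s: 13.23
tcp_pos: [0.6221, -0.284, 0.1003]
orientation: [-0.0, 0.992, -0.13, -0.0]
wrist_force: [-0.6, 1.0, 1.0]
gripper_width: 0.0274
finger_force: 30.0
```

>>> servo_tool(
  jaw=[-1,-1,-1,-1,-1],
  linear=[
    [0,0,-0.1],
    [0,0,-0.2],
    [0,0,-0.2],
    [0,0,-0.2],
    [0,0,-0.2],
  ],
  rotation=[
    [0,0,0],
    [0,0,0],
    [0,0,0],
    [0,0,0],
    [0,0,0],
  ],
)

```text
time_s: 13.65
tcp_pos: [0.6215, -0.2839, 0.2819]
orientation: [-0.0, 0.991, -0.13, -0.0]
wrist_force: [1.1, -0.8, -2.1]
gripper_width: 0.0274
finger_force: 30.0
```

>>> servo_tool(
  jaw=[-1,-1,-1,-1,-1],
  linear=[
    [0,0,-0.1],
    [0,0,0],
    [0,0,0],
    [0,0,0],
    [0,0,0],
  ],
  rotation=[
    [0,0,0.0377],
    [0,0,0.0377],
    [0,0,0.0377],
    [0,0,0.0377],
    [0,0,0.0377],
  ],
)

```text
time_s: 14.07
tcp_pos: [0.6218, -0.2839, 0.3]
orientation: [-0.0, 0.909, -0.416, -0.0]
wrist_force: [0.1, -0.3, -2.3]
gripper_width: 0.0274
finger_force: 30.0
```

>>> servo_tool(
  jaw=[-1,-1,-1,-1],
  linear=[
    [0,0,0],
    [0,0,0],
    [0,0,0],
    [0,0,0],
  ],
  rotation=[
    [0,0,0.0377],
    [0,0,0.0377],
    [0,0,0.0377],
    [0,0,0.0377],
  ],
)

```text
time_s: 14.4
tcp_pos: [0.6218, -0.2839, 0.2998]
orientation: [0.0, 0.786, -0.618, -0.001]
wrist_force: [0.3, 0.6, -1.6]
gripper_width: 0.0274
finger_force: 30.0
```

>>> servo_tool(
  jaw=[-1,-1,-1,-1,-1],
  linear=[
    [-0.158,-0.03,0],
    [-0.158,-0.03,0],
    [-0.158,-0.03,0],
    [-0.158,-0.03,0],
    [-0.158,-0.03,0],
  ],
  rotation=[
    [0,0,0],
    [0,0,0],
    [0,0,0],
    [0,0,0],
    [0,0,0],
  ],
)

```text
time_s: 14.82
tcp_pos: [0.6124, -0.1221, 0.2999]
orientation: [0.0, 0.788, -0.616, -0.0]
wrist_force: [1.5, -0.0, -1.4]
gripper_width: 0.0277
finger_force: 30.0
```

>>> servo_tool(
  jaw=[-1,-1,-1,-1,-1],
  linear=[
    [-0.158,-0.03,0],
    [0,0,0],
    [0,0,0.15],
    [0,0,0.15],
    [0,0,0],
  ],
  rotation=[
    [0,0,0],
    [0,0,0],
    [0,0,0],
    [0,0,0],
    [0,0,0],
  ],
)

```text
time_s: 15.23
tcp_pos: [0.6076, -0.0906, 0.2341]
orientation: [0.003, 0.788, -0.616, -0.004]
wrist_force: [-1.8, -0.3, -4.5]
gripper_width: 0.0271
finger_force: 30.0
```

```bash
python3 plan.py .611 -.0917 .1066 -76
```

```text
t 15.23 tcp [ 0.6076 -0.0906  0.2341] w 0.0271 F [-1.8 -0.3 -4.5] 
 shift in present axes [ 0.012 -0.021  0.637] in final axes [ 0.01  -0.015  0.637] rot [ 0.0029  0.0011 -0.0002] rows 3.1 0.1
```

>>> servo_tool(
  jaw=[-1,-1],
  linear=[
    [0,0,0],
    [0,0,0],
  ],
  rotation=[
    [0,0,0],
    [0,0,0],
  ],
)

```text
time_s: 15.4
tcp_pos: [0.6119, -0.0918, 0.2418]
orientation: [-0.0, 0.788, -0.616, 0.001]
wrist_force: [0.6, 0.4, -1.2]
gripper_width: 0.0274
finger_force: 30.0
```

```bash
python3 plan.py .611 -.0917 .1066 -76
```

```text
t 15.4 tcp [ 0.6119 -0.0918  0.2418] w 0.0274 F [ 0.6  0.4 -1.2] 
 shift in present axes [-0.002  0.005  0.676] in final axes [-0.002  0.004  0.676] rot [-0.0003 -0.0003 -0.0001] rows 3.2 0.0
```

>>> servo_tool(
  jaw=[-1,-1,-1,-1,-1],
  linear=[
    [0,0.003,0.1],
    [0,0,0.1],
    [0,0,0.1],
    [0,0,0.1],
    [0,0,0.1],
  ],
  rotation=[
    [0,0,0],
    [0,0,0],
    [0,0,0],
    [0,0,0],
    [0,0,0],
  ],
)

```text
time_s: 15.82
tcp_pos: [0.6123, -0.0918, 0.142]
orientation: [-0.001, 0.788, -0.616, 0.002]
wrist_force: [0.6, -0.4, -1.9]
gripper_width: 0.0274
finger_force: 30.0
```

>>> servo_tool(
  jaw=[-1,-1,-1,-1,-1],
  linear=[
    [0,0,0.06],
    [0,0,0.04],
    [0,0,0.03],
    [0,0,0.01],
    [0,0,0.01],
  ],
  rotation=[
    [0,0,0],
    [0,0,0],
    [0,0,0],
    [0,0,0],
    [0,0,0],
  ],
)

```text
time_s: 16.23
tcp_pos: [0.6115, -0.0916, 0.1114]
orientation: [-0.0, 0.788, -0.616, 0.001]
wrist_force: [-0.1, 0.0, -1.4]
gripper_width: 0.0273
finger_force: 30.0
```

>>> servo_tool(
  jaw=[-1,-1,-1,-1],
  linear=[
    [0,0,0.01],
    [0,0,0.005],
    [0,0,0],
    [0,0,0],
  ],
  rotation=[
    [0,0,0],
    [0,0,0],
    [0,0,0],
    [0,0,0],
  ],
)

```text
time_s: 16.57
tcp_pos: [0.6108, -0.0915, 0.1078]
orientation: [-0.0, 0.788, -0.616, 0.0]
wrist_force: [0.0, -0.8, -0.9]
gripper_width: 0.0272
finger_force: 30.0
```

>>> servo_tool(
  jaw=[-1,-1,-1,-1],
  linear=[
    [0,0,0.005],
    [0,0,0.003],
    [0,0,0],
    [0,0,0],
  ],
  rotation=[
    [0,0,0],
    [0,0,0],
    [0,0,0],
    [0,0,0],
  ],
)

```text
time_s: 16.9
tcp_pos: [0.611, -0.0916, 0.1063]
orientation: [-0.0, 0.788, -0.616, 0.0]
wrist_force: [-0.0, -0.0, 1.9]
gripper_width: 0.0276
finger_force: 30.0
```

>>> servo_tool(
  jaw=[-0.05,-0.05,-0.05,-0.05,-0.05],
  linear=[
    [0,0,0],
    [0,0,0],
    [0,0,0],
    [0,0,0],
    [0,0,0],
  ],
  rotation=[
    [0,0,0],
    [0,0,0],
    [0,0,0],
    [0,0,0],
    [0,0,0],
  ],
)

```text
time_s: 17.32
tcp_pos: [0.6105, -0.0916, 0.1056]
orientation: [0.0, 0.788, -0.616, -0.0]
wrist_force: [-0.1, -1.1, 0.3]
gripper_width: 0.0416
finger_force: 0.0
```

>>> servo_tool(
  jaw=[-0.05,-0.05,-0.05,-0.05,-0.05],
  linear=[
    [0,0,-0.05],
    [0,0,-0.1],
    [0,0,-0.2],
    [0,0,-0.2],
    [0,0,-0.2],
  ],
  rotation=[
    [0,0,0],
    [0,0,0],
    [0,0,0],
    [0,0,0],
    [0,0,0],
  ],
)

```text
time_s: 17.73
tcp_pos: [0.6102, -0.0917, 0.2582]
orientation: [0.0, 0.788, -0.616, -0.0]
wrist_force: [1.0, -0.8, -0.4]
gripper_width: 0.0414
finger_force: 0.0
```

>>> servo_tool(
  jaw=[1,1,1,1,1],
  linear=[
    [0,0,-0.19],
    [-0.1743,0.042,0],
    [-0.1743,0.042,0],
    [-0.1743,0.042,0],
    [-0.1743,0.042,0],
  ],
  rotation=[
    [0,0,0],
    [0,0,0],
    [0,0,0],
    [0,0,0],
    [0,0,0],
  ],
)

```text
time_s: 18.15
tcp_pos: [0.5434, 0.0365, 0.2948]
orientation: [-0.001, 0.788, -0.616, 0.0]
wrist_force: [0.8, 1.2, -0.4]
gripper_width: 0.0693
finger_force: 0.0
```

>>> servo_tool(
  jaw=[1,1,1,1,1],
  linear=[
    [-0.1743,0.042,0],
    [-0.1743,0.042,0],
    [-0.1743,0.042,0],
    [-0.1743,0.042,0],
    [-0.1743,0.042,0],
  ],
  rotation=[
    [0,0,0],
    [0,0,0],
    [0,0,0],
    [0,0,0],
    [0,0,0],
  ],
)

```text
time_s: 18.57
tcp_pos: [0.4604, 0.1958, 0.2949]
orientation: [-0.001, 0.788, -0.616, 0.0]
wrist_force: [0.8, 1.2, 0.3]
gripper_width: 0.0874
finger_force: 0.0
```

>>> servo_tool(
  jaw=[1,1,1,1,1],
  linear=[
    [-0.1743,0.042,0],
    [-0.1743,0.042,0],
    [-0.1743,0.042,0],
    [0,0,0],
    [0,0,0],
  ],
  rotation=[
    [0,0,0],
    [0,0,0],
    [0,0,0],
    [0,0,0.038],
    [0,0,0.038],
  ],
)

```text
time_s: 18.98
tcp_pos: [0.4107, 0.2918, 0.2946]
orientation: [-0.0, 0.708, -0.706, -0.0]
wrist_force: [0.7, 0.2, 0.1]
gripper_width: 0.088
finger_force: 0.0
```

>>> servo_tool(
  jaw=[1,1,1,1,1],
  linear=[
    [0,0,0],
    [0,0,0],
    [0,0,0],
    [0,0,0],
    [0,0,0],
  ],
  rotation=[
    [0,0,0.038],
    [0,0,0.038],
    [0,0,0.038],
    [0,0,0],
    [0,0,0],
  ],
)

```text
time_s: 19.4
tcp_pos: [0.4118, 0.29, 0.2944]
orientation: [0.0, -0.574, 0.819, 0.0]
wrist_force: [0.4, -0.1, -0.5]
gripper_width: 0.0878
finger_force: 0.0
```

```bash
python3 plan.py .412 .290 .018 -110.2;  python3 - <<'E'
from h import *
f=r.grab_frame("scene"); a=cv2.resize(f["image"][110:300,130:390,::-1],(520,380))
f=r.grab_frame("top"); b=cv2.resize(f["image"][165:285,280:390,::-1],(275,300))
o=np.zeros((380,795,3),np.uint8);o[:,:520]=a;o[:300,520:]=b;cv2.imwrite("pics/s3.png",o)
E
```

```text
t 19.4 tcp [0.4118 0.29   0.2944] w 0.0878 F [ 0.4 -0.1 -0.5] 
 shift in present axes [ 1.000e-03 -1.000e-03  1.382e+00] in final axes [-0.000e+00 -1.000e-03  1.382e+00] rot [-0.0001  0.0002  0.0011] rows 6.6 0.0
```

View pics/s3.png

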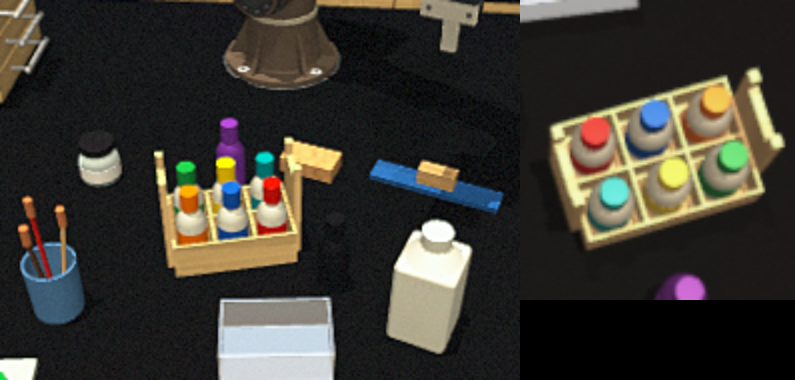

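All six cells are filled, with orange at (715,100) and teal at (612,195) in the top half. The bar lies untouched at (437,185).

>>> servo_tool(
  jaw=[1,1,1,1,1],
  linear=[
    [0,0,0.1],
    [0,0,0.2],
    [0,0,0.2],
    [0,0,0.2],
    [0,0,0.2],
  ],
  rotation=[
    [0,0,0],
    [0,0,0],
    [0,0,0],
    [0,0,0],
    [0,0,0],
  ],
)

```text
time_s: 19.92
tcp_pos: [0.4118, 0.29, 0.1128]
orientation: [0.001, -0.573, 0.819, 0.0]
wrist_force: [-0.4, 1.1, -0.9]
gripper_width: 0.0874
finger_force: 0.0
```

>>> servo_tool(
  jaw=[1,1,1,1,1],
  linear=[
    [0,0,0.15],
    [0,0,0.1],
    [0,0,0.07],
    [0,0,0.05],
    [0,0,0.03],
  ],
  rotation=[
    [0,0,0],
    [0,0,0],
    [0,0,0],
    [0,0,0],
    [0,0,0],
  ],
)

```text
time_s: 20.33
tcp_pos: [0.4117, 0.2898, 0.0327]
orientation: [-0.001, -0.573, 0.82, -0.0]
wrist_force: [-0.5, 0.0, -0.2]
gripper_width: 0.0872
finger_force: 0.0
```

>>> servo_tool(
  jaw=[1,1,1],
  linear=[
    [0,0,0.03],
    [0,0,0.02],
    [0,0,0],
  ],
  rotation=[
    [0,0,0],
    [0,0,0],
    [0,0,0],
  ],
)

```text
time_s: 20.58
tcp_pos: [0.4118, 0.2901, 0.0236]
orientation: [-0.0, -0.572, 0.82, 0.0]
wrist_force: [-0.0, 0.1, -0.1]
gripper_width: 0.0875
finger_force: 0.0
```

```bash
python3 plan.py .412 .290 .018 -110.2
```

```text
t 20.58 tcp [0.4118 0.2901 0.0236] w 0.0875 F [-0.   0.1 -0.1] 
 shift in present axes [ 0.    -0.001  0.028] in final axes [ 0.    -0.001  0.028] rot [ 0. -0. -0.] rows 0.1 0.0
```

>>> servo_tool(
  jaw=[1,1,1,0,-1],
  linear=[
    [0,0,0.015],
    [0,0,0.01],
    [0,0,0],
    [0,0,0],
    [0,0,0],
  ],
  rotation=[
    [0,0,0],
    [0,0,0],
    [0,0,0],
    [0,0,0],
    [0,0,0],
  ],
  newtons=50,
)

```text
time_s: 21.0
tcp_pos: [0.4119, 0.2902, 0.019]
orientation: [0.0, -0.572, 0.82, 0.0]
wrist_force: [-0.2, -0.5, 0.0]
gripper_width: 0.0796
finger_force: 0.0
```

>>> servo_tool(
  jaw=[-1,-1,-1,-1,-1],
  linear=[
    [0,0,0],
    [0,0,0],
    [0,0,0],
    [0,0,0],
    [0,0,0],
  ],
  rotation=[
    [0,0,0],
    [0,0,0],
    [0,0,0],
    [0,0,0],
    [0,0,0],
  ],
)

```text
time_s: 21.42
tcp_pos: [0.4118, 0.2901, 0.0188]
orientation: [0.0, -0.572, 0.82, 0.0]
wrist_force: [-0.7, 1.1, -0.9]
gripper_width: 0.0466
finger_force: 0.0
```

>>> servo_tool(
  jaw=[-1,-1,-1,-1,-1],
  linear=[
    [0,0,0],
    [0,0,0],
    [0,0,0],
    [0,0,0],
    [0,0,0],
  ],
  rotation=[
    [0,0,0],
    [0,0,0],
    [0,0,0],
    [0,0,0],
    [0,0,0],
  ],
)

```text
time_s: 21.83
tcp_pos: [0.4118, 0.2901, 0.0188]
orientation: [0.0, -0.572, 0.82, 0.0]
wrist_force: [1.2, -0.1, 0.7]
gripper_width: 0.0275
finger_force: 50.0
```

>>> servo_tool(
  jaw=[-1,-1,-1,-1,-1],
  linear=[
    [0,0,0],
    [0,0,0],
    [0,0,-0.05],
    [0,0,-0.1],
    [0,0,-0.15],
  ],
  rotation=[
    [0,0,0],
    [0,0,0],
    [0,0,0],
    [0,0,0],
    [0,0,0],
  ],
)

```text
time_s: 22.25
tcp_pos: [0.4103, 0.2883, 0.0771]
orientation: [-0.003, -0.572, 0.82, -0.001]
wrist_force: [-0.0, 0.9, -1.5]
gripper_width: 0.0279
finger_force: 50.0
```

>>> servo_tool(
  jaw=[-1,-1,-1,-1,-1],
  linear=[
    [0,0,-0.2],
    [0,0,-0.2],
    [0,0,-0.2],
    [0,0,-0.2],
    [0,0,-0.2],
  ],
  rotation=[
    [0,0,0],
    [0,0,0],
    [0,0,0],
    [0,0,0],
    [0,0,0],
  ],
)

```text
time_s: 22.67
tcp_pos: [0.4112, 0.2894, 0.2808]
orientation: [-0.0, -0.572, 0.82, 0.0]
wrist_force: [0.5, 1.7, -2.3]
gripper_width: 0.0275
finger_force: 50.0
```

>>> servo_tool(
  jaw=[-1,-1,-1,-1,-1],
  linear=[
    [0,0,-0.1],
    [0,0,0],
    [0,0,0],
    [0,0,0],
    [0,0,0],
  ],
  rotation=[
    [0,0,-0.038],
    [0,0,-0.038],
    [0,0,-0.038],
    [0,0,-0.038],
    [0,0,-0.038],
  ],
)

```text
time_s: 23.08
tcp_pos: [0.4113, 0.2898, 0.2985]
orientation: [0.0, 0.79, -0.614, -0.0]
wrist_force: [1.0, 0.5, -0.6]
gripper_width: 0.0278
finger_force: 50.0
```

>>> servo_tool(
  jaw=[-1,-1,-1,-1,-1],
  linear=[
    [0.163,-0.0322,0],
    [0.163,-0.0322,0],
    [0.163,-0.0322,0],
    [0.163,-0.0322,0],
    [0.163,-0.0322,0],
  ],
  rotation=[
    [0,0,0],
    [0,0,0],
    [0,0,0],
    [0,0,0],
    [0,0,0],
  ],
)

```text
time_s: 23.5
tcp_pos: [0.4823, 0.1382, 0.2985]
orientation: [0.0, 0.788, -0.616, -0.0]
wrist_force: [0.4, 1.1, -1.2]
gripper_width: 0.0276
finger_force: 50.0
```

>>> servo_tool(
  jaw=[-1,-1,-1,-1,-1],
  linear=[
    [0.163,-0.0322,0],
    [0.163,-0.0322,0],
    [0.163,-0.0322,0],
    [0.163,-0.0322,0],
    [0.163,-0.0322,0],
  ],
  rotation=[
    [0,0,0],
    [0,0,0],
    [0,0,0],
    [0,0,0],
    [0,0,0],
  ],
)

```text
time_s: 23.92
tcp_pos: [0.553, -0.0123, 0.2984]
orientation: [0.0, 0.788, -0.616, -0.0]
wrist_force: [0.1, 0.5, -0.7]
gripper_width: 0.0276
finger_force: 50.0
```

>>> servo_tool(
  jaw=[-1,-1,-1,-1,-1],
  linear=[
    [0.163,-0.0322,0],
    [0,0,0.1],
    [0,0,0.1],
    [0,0,0.05],
    [0,0,0],
  ],
  rotation=[
    [0,0,0],
    [0,0,0],
    [0,0,0],
    [0,0,0],
    [0,0,0],
  ],
)

```text
time_s: 24.33
tcp_pos: [0.5654, -0.041, 0.2458]
orientation: [0.002, 0.788, -0.616, -0.002]
wrist_force: [-0.0, 0.9, -1.9]
gripper_width: 0.0281
finger_force: 50.0
```

>>> servo_tool(
  jaw=[-1,-1,-1],
  linear=[
    [0,0,0],
    [0,0,0],
    [0,0,0],
  ],
  rotation=[
    [0,0,0],
    [0,0,0],
    [0,0,0],
  ],
)

```text
time_s: 24.58
tcp_pos: [0.5677, -0.0403, 0.2502]
orientation: [-0.001, 0.788, -0.615, 0.001]
wrist_force: [-0.0, 0.6, -0.5]
gripper_width: 0.0276
finger_force: 50.0
```

```bash
python3 plan.py .5673 -.0407 .1588 -75.96;  python3 - <<'E'
from h import *
st=r.get_state(); z=st["tcp_pos"][2]-.0188
f=r.grab_frame("scene"); im=f["image"]
# predicted bar corners (bottom) overlaid
x,y=st["tcp_pos"][:2]; q=st["orientation"]; psi=2*np.arctan2(q[2],q[1]); th=psi+np.pi/2
c,s=np.cos(th),np.sin(th)
W=[(x+c*a-s*b,y+s*a+c*b,z+h) for h in(0,.012) for a,b in((.023,-.112),(.023,.112),(-.023,.112),(-.023,-.112))]
uv=proj(f,W); k=4; x0,y0=190,120
o=cv2.resize(im[y0:y0+140,x0:x0+190,::-1],None,fx=k,fy=k,interpolation=cv2.INTER_CUBIC)
for i in range(8):
    p=((uv[i]-[x0,y0]+.5)*k).astype(int); cv2.drawMarker(o,p.tolist(),(0,0,255) if i<4 else (0,255,255),0,8)
cv2.imwrite("pics/s4.png",o); print(np.degrees(th),uv.round(1).tolist())
E
```

```text
t 24.58 tcp [ 0.5677 -0.0403  0.2502] w 0.0276 F [-0.   0.6 -0.5] 
 shift in present axes [0.001 0.004 0.457] in final axes [0.001 0.003 0.457] rot [-0.0007 -0.0001 -0.    ] rows 2.2 0.0
14.031591981807662 [[202.1, 178.6], [282.8, 170.5], [279.6, 161.5], [201.3, 169.2], [201.7, 175.0], [282.8, 166.9], [279.6, 158.0], [200.8, 165.6]]
```

View pics/s4.png

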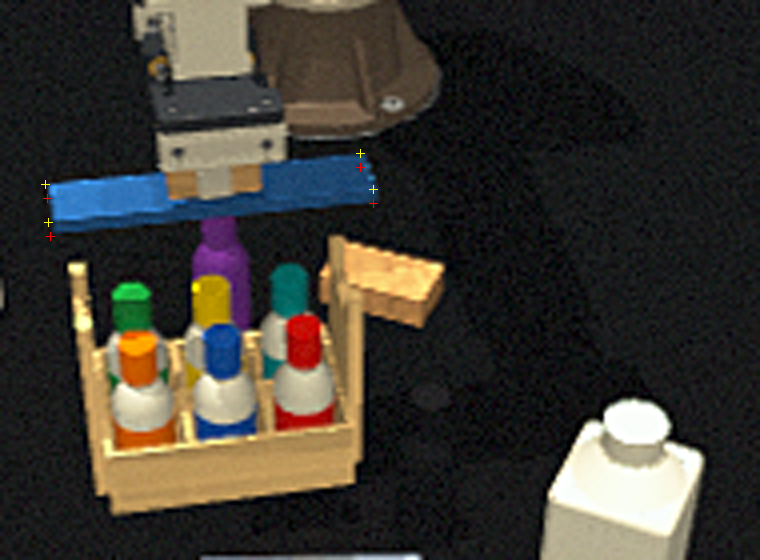

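The bar hangs level at (210,195), with its ends at (50,210) and (370,180) within a pixel of the prediction. It sits above the uprights at (78,270) and (340,245).

>>> servo_tool(
  jaw=[-1,-1,-1,-1,-1],
  linear=[
    [0,0.002,0.1],
    [0,0,0.1],
    [0,0,0.08],
    [0,0,0.05],
    [0,0,0.03],
  ],
  rotation=[
    [0,0,0],
    [0,0,0],
    [0,0,0],
    [0,0,0],
    [0,0,0],
  ],
)

```text
time_s: 25.05
tcp_pos: [0.567, -0.0405, 0.1767]
orientation: [-0.0, 0.788, -0.616, 0.0]
wrist_force: [-0.5, 1.3, -0.7]
gripper_width: 0.0276
finger_force: 50.0
```

>>> servo_tool(
  jaw=[-1,-1,-1,-1,-1],
  linear=[
    [0,0,0.03],
    [0,0,0.02],
    [0,0,0.02],
    [0,0,0.01],
    [0,0,0],
  ],
  rotation=[
    [0,0,0],
    [0,0,0],
    [0,0,0],
    [0,0,0],
    [0,0,0],
  ],
)

```text
time_s: 25.47
tcp_pos: [0.5671, -0.0409, 0.1607]
orientation: [-0.0, 0.788, -0.616, 0.0]
wrist_force: [0.9, 0.1, -2.2]
gripper_width: 0.028
finger_force: 50.0
```

```bash
python3 plan.py .5673 -.0407 .1588 -75.96
```

```text
t 25.47 tcp [ 0.5671 -0.0409  0.1607] w 0.028 F [ 0.9  0.1 -2.2] 
 shift in present axes [-0.001 -0.001  0.01 ] in final axes [-0.001 -0.001  0.01 ] rot [-0.0002 -0.     -0.0003] rows 0.0 0.0
```

>>> servo_tool(
  jaw=[-1,-1,-1,-1,-1],
  linear=[
    [0,0,0.005],
    [0,0,0.005],
    [0,0,0.002],
    [0,0,0],
    [0,0,0],
  ],
  rotation=[
    [0,0,0],
    [0,0,0],
    [0,0,0],
    [0,0,0],
    [0,0,0],
  ],
)

```text
time_s: 25.88
tcp_pos: [0.5672, -0.0412, 0.1594]
orientation: [-0.0, 0.788, -0.616, 0.001]
wrist_force: [-1.3, -1.2, 4.9]
gripper_width: 0.0277
finger_force: 50.0
```

>>> servo_tool(
  jaw=[0,0,0.2,0.2,0.2],
  linear=[
    [0,0,0],
    [0,0,0],
    [0,0,0],
    [0,0,0],
    [0,0,0],
  ],
  rotation=[
    [0,0,0],
    [0,0,0],
    [0,0,0],
    [0,0,0],
    [0,0,0],
  ],
)

```text
time_s: 26.3
tcp_pos: [0.5666, -0.0409, 0.1582]
orientation: [0.0, 0.788, -0.616, -0.0]
wrist_force: [-0.0, 0.8, 0.3]
gripper_width: 0.0513
finger_force: 0.0
```

>>> servo_tool(
  jaw=[0.2,0.2,0.2,0.2,0.2],
  linear=[
    [0,0,-0.05],
    [0,0,-0.1],
    [0,0,-0.15],
    [0,0,-0.15],
    [0,0,-0.15],
  ],
  rotation=[
    [0,0,0],
    [0,0,0],
    [0,0,0],
    [0,0,0],
    [0,0,0],
  ],
)

```text
time_s: 26.72
tcp_pos: [0.5665, -0.041, 0.2805]
orientation: [0.0, 0.788, -0.616, 0.0]
wrist_force: [1.0, -0.2, -0.0]
gripper_width: 0.0527
finger_force: 0.0
```

>>> servo_tool(
  jaw=[0.2,0.2,0.2,0.2,0.2],
  linear=[
    [-0.15,0,-0.05],
    [-0.15,0,0],
    [-0.15,0,0],
    [-0.15,0,0],
    [-0.15,0,0],
  ],
  rotation=[
    [0,0,0],
    [0,0,0],
    [0,0,0],
    [0,0,0],
    [0,0,0],
  ],
)

```text
time_s: 27.13
tcp_pos: [0.53, 0.1058, 0.2895]
orientation: [-0.0, 0.788, -0.616, 0.0]
wrist_force: [0.1, -0.3, -0.3]
gripper_width: 0.0525
finger_force: 0.0
```

>>> servo_tool(
  jaw=[0.2,0.2,0.2,0.2,0.2],
  linear=[
    [-0.15,0,0],
    [-0.15,0,0],
    [-0.15,0,0],
    [0,0,0],
    [0,0,0],
  ],
  rotation=[
    [0,0,0],
    [0,0,0],
    [0,0,0],
    [0,0,0],
    [0,0,0],
  ],
)

```text
time_s: 27.55
tcp_pos: [0.5084, 0.1933, 0.289]
orientation: [-0.0, 0.789, -0.615, 0.0]
wrist_force: [-0.5, -0.1, 0.3]
gripper_width: 0.0526
finger_force: 0.0
```

Run:
```python
from h import *
f=r.grab_frame("scene"); a=cv2.resize(f["image"][130:260,140:300,::-1],(480,390))
f=r.grab_frame("top"); b=cv2.resize(f["image"][165:285,280:390,::-1],(310,338))
o=np.zeros((390,790,3),np.uint8);o[:,:480]=a;o[:338,480:]=b;cv2.imwrite("pics/s5.png",o)
h=cv2.cvtColor(f["image"],cv2.COLOR_RGB2HSV);m=cv2.inRange(h,(100,120,60),(125,255,255));k=np.zeros_like(m);k[165:285,280:390]=m[165:285,280:390]
c=np.vstack([c for c in cv2.findContours(k,0,2)[0] if cv2.contourArea(c)>25])
print(cv2.minAreaRect(np.array([at_z(f,*p[0],.152)[:2] for p in c],np.float32)))
```

```text
((0.5728905200958252, -0.03733520209789276), (0.0649927407503128, 0.22543394565582275), 13.867049217224121)
```

View pics/s5.png

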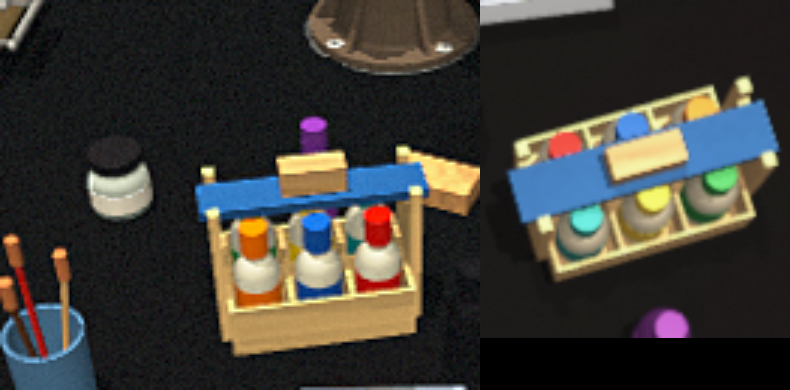

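The bar lies flat and block up between the cheeks at both ends, about 2 mm off centre along its length. All six bottles are upright.

```bash
python3 -c "
from plant import r
print(r.job_done())"
```

```text
the job is handed in; nothing more can be done
None
```

I set the teal and orange spares down in the two empty cells, laid the bar block up in both notches (about 2 mm off centre along its length), and handed the job in at about 28 s; the hand-in returned no verdict.

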